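# Take a pack of heels off the display peg for a repair order

### The job

On the shoe-repair counter, two packs hang on the pegs of a small display stand. Take the wide pack with the pair of black heels off its peg, lifting its hole clear of the peg's upturned tip rather than forcing it, and stand the pack upright in the plywood order pocket, fully down on its floor. Leave the tall narrow pack hanging where it is.

Things in the scene. Friction and masses are not known exactly. Their poses are not given: they have to be found in the camera images.
- heels_center (a point): Middle of the wide pack, 110 wide (y), 120 high (z up), about 90 g: card with two black D-shaped heels set in it. Hangs on either peg. Upper 40 mm is a 10 mm thick (x) header, below it 16 thick. Central hang hole 28 wide, 30 high, top edge 10 below the pack's top, resting on the peg. Header shoulders, 14 to 55 mm off the middle, can be pinched from above. x points as the pegs do.
- stand: Fixed steel stand. Origin on the counter under its 190 mm crossbar (along y), at the central post; x: where both pegs point, roughly away from the robot. Pegs: 5 mm bars at y = +75 and -75 mm, 175 mm high, straight to x = 132, then turned up to a tip ending at x = 141, 190 high. Packs hang at x = 80 to 95; raised 13 to 24 mm from hanging, the wide pack's hole passes level over the tip.
- pocket: Fixed plywood order pocket, an open-topped slot. Origin: centre of its underside, on the counter; z up. Inside 40 mm along its x, 140 mm along its y; floor 6 mm and rim 55 mm above the counter, walls 8 mm thick. The pack stands in it with its thickness along the pocket's x, either way round, and its header above the rim.
- horn_center (a point): Middle of the tall narrow pack on the other peg, which stays hanging: cardboard, 64 mm wide (y), 150 mm high (z up), 16 mm thick (x), with one dark wooden shoehorn set in it.

How it is judged:
On the way:
1. the wide pack has been drawn off the end of its peg, still upright and held up (x of heels_center in the frame of stand above 0.152 m and height (world z) of heels_center above 0.1 m and angle between heels_center's own z axis and vertical below 0.5 rad), for 0.1 s.
At the end, for the whole second after the job is handed in: The wide pack stands in the order pocket, right way up (leaning at most 31 degrees), down on the floor (its centre less than 78 mm above the pocket's underside and within 25 mm and 30 mm of the pocket's middle), at rest and let go; the tall pack hangs within 30 mm of where it was (x of heels_center in the frame of pocket between -0.025 and 0.025 m and y of heels_center in the frame of pocket between -0.03 and 0.03 m and z of heels_center in the frame of pocket below 0.078 m and angle between heels_center's own z axis and vertical below 0.55 rad and linear speed of heels below 0.02 m/s and distance of horn_center from where it was at the start of the episode below 0.03 m); the robot touches nothing.
It fails at once if the tall narrow pack is moved by more than 30 mm (distance of horn_center from where it was at the start of the episode above 0.03 m).
It fails at once if the wide pack is forced against the stand with more than 25 N (contact force between heels and stand above 25 N).
It also fails if it takes over 38 s, if anything falls off the work surface, if the arm or the gripper's body presses on something with over 40 N, if the wrist force passes 120 N, or if a joint passes its speed limit or range.

### The arm

A 6-joint arm with a two-finger parallel gripper is mounted at the origin on the work surface. World frame = base frame: x ahead of the robot, y to its left, z up, the work surface at z = 0. Lengths are in m, angles in rad, forces in N, time in s.
With the tool pointing down it reaches from about 0.3 to 0.825 m from the base axis. Payload 5.4 kg.
Tool frame: the origin (TCP) lies at the very end of the fingers, on their centre line; the grasp point (between the pads) lies 19 mm behind it; z points along the fingers, x is the direction in which the jaws open and shut, and the axes are right-handed (so a half turn about z gives the same grasp; the last joint's range is limited). The gripper opens to 92 mm and grips with 3 to 60 N. Pads are 20 mm wide; open, the fingers measure 128 mm over their backs; the gripper's body (75 mm by 189 mm) begins 69 mm behind the grasp point.
Start: joints at [0.893, 0.158, 1.597, -0, 1.386, -0.21], TCP at [0.259, 0.513, 0.18] pointing down, gripper open.
Joint ranges: [-2.91, 2.91], [-0.94, 2.29], [0.18, 2.7], [-1.29, 4.43], [0.17, 2.64], [-3, 3]. Speed limits (rad/s): [2.57, 2.57, 3.14, 3.14, 3.14, 3.14].

### API

Orientations are given as a rotation vector (axis times angle).
In Python, from workcell import bot gives the robot as it stands. Calls block until the motion is done:
- bot.goto(position, orientation): joint-space move of the TCP to a pose.
- bot.line_to(position, rot=None, max_speed=0.15): straight line of the TCP; rot=None keeps the orientation; max_speed is the mean speed in m/s.
- bot.set_joints(angles): joint-space move.
- bot.set_gripper(opening, newtons=None): opening from 0.0 (shut) to 1.0 (fully open); newtons is the grip in N (None keeps the last); returns when the fingers have stopped.
- bot.hold(seconds).
- bot.inverse_kinematics(position, orientation): joint angles nearest the present ones, or None.
- bot.read_camera(name): name is "scene" or "top"; returns a dict with "pixels" (400x640x3 uint8, blue, green, red), "fx", "fy", "cx", "cy" (pixels), "R" (3x3) and "t" (3): a world point X has camera coordinates R X + t. Camera axes: x right, y down, z forward; pixel columns grow to the right and rows downward; lengths in m; the calibration is good to about 2 mm. A picture is of the moment at which its call begins. There is no depth.
A pose or a line that the arm cannot do raises bot.MotionError and nothing moves.
- bot.job_done(): hands the job in, once; it reports no verdict.
Readings, each from a call of its own:
- bot.current_clock(): time.
- bot.current_joints(): joint angles.
- bot.current_joint_vel(): joint speeds.
- bot.current_effort(): joint torques, N m.
- bot.current_ee_pos(): TCP position.
- bot.current_tool_rot(): TCP orientation.
- bot.current_contact_force(): force on the tool from outside, world axes, zero at the start.
- bot.current_ft_torque(): the same for the moment, N m.
- bot.current_opening(): opening from 0.0 (shut) to 1.0 (fully open).
Only numpy, scipy, OpenCV 4.12 (cv2) and the standard library are available. Lean on these libraries where they do the work, as an engineer would, in place of code of your own. Each camera call takes 0.05 s, during which the arm holds its last target.

## Working session

There is one attempt and no reset: what is moved stays moved. The work goes in short steps, each a Python script; the robot and the scene stay as the last script left them, time stands still between calls to the robot, and variables do not carry over. Pictures are saved under pics/ and viewed, and the job is handed in when it is done.

```bash
mkdir -p pics; ls
python3 - <<'E'
from workcell import bot
import cv2,numpy as np,pickle
print(bot.current_clock(),bot.current_ee_pos(),bot.current_tool_rot())
for n in ("scene","top"):
    c=bot.read_camera(n); cv2.imwrite(f"pics/{n}0.png",c["pixels"]); pickle.dump(c,open(f"{n}0.pkl","wb"))
    R=np.array(c["R"]);print(n,c["fx"],c["cx"],c["cy"],"pos",-R.T@np.array(c["t"]),R[2])
E
```

```text
pics
0.0 [0.25885389 0.51267183 0.1792425 ] [ 2.67526248  1.64579405 -0.00273613]
scene 412.57227231440027 318.656684890624 198.29785429580784 pos [ 0.53174584 -0.63488236  0.90283673] [-0.02483421  0.638353   -0.76934304]
top 409.2588449069101 323.19249195982155 196.69427464484056 pos [0.31207468 0.00647046 1.05114108] [ 0.19594268 -0.00481508 -0.98060353]
```

View pics/scene0.png

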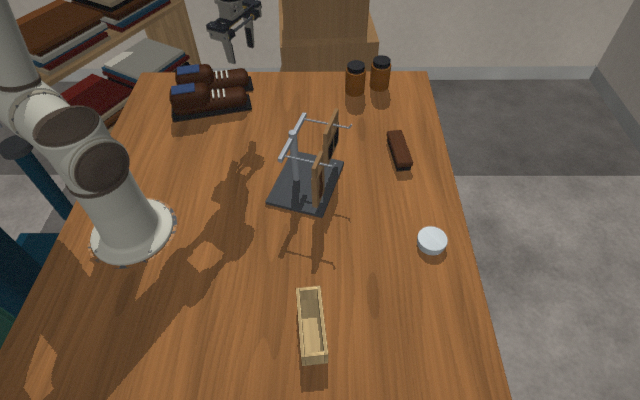

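View pics/top0.png

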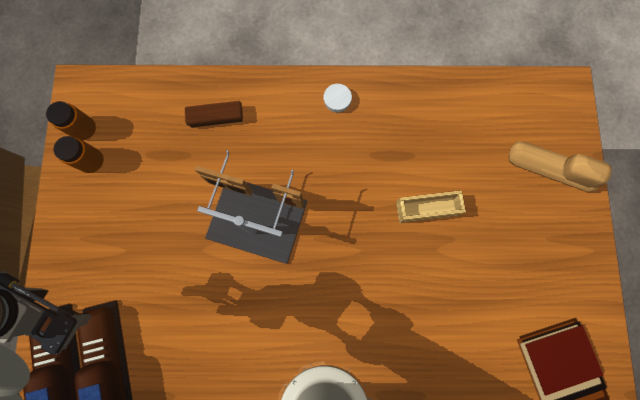

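Run:
```python
import cv2
a=cv2.imread("pics/scene0.png");b=cv2.imread("pics/top0.png")
cv2.imwrite("pics/sz.png",cv2.resize(a[95:225,255:375],None,fx=4.6,fy=4.6,interpolation=cv2.INTER_CUBIC))
cv2.imwrite("pics/tz.png",cv2.resize(b[140:270,185:315],None,fx=4.6,fy=4.6,interpolation=cv2.INTER_CUBIC))
p=cv2.resize(b[180:230,385:480],None,fx=6,fy=6,interpolation=cv2.INTER_CUBIC)
cv2.imwrite("pics/pz.png",p)
```

```text
(no output)
```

View pics/sz.png

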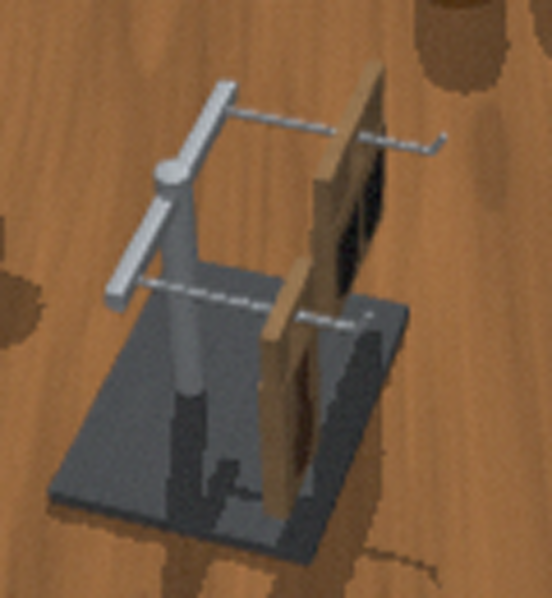

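View pics/tz.png

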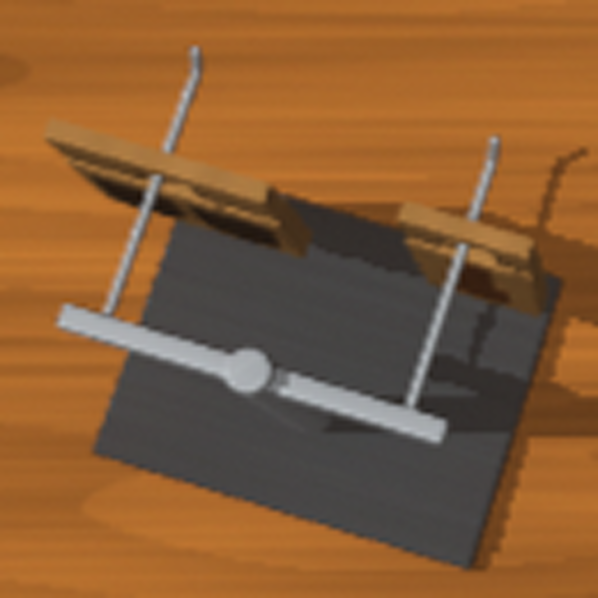

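View pics/pz.png

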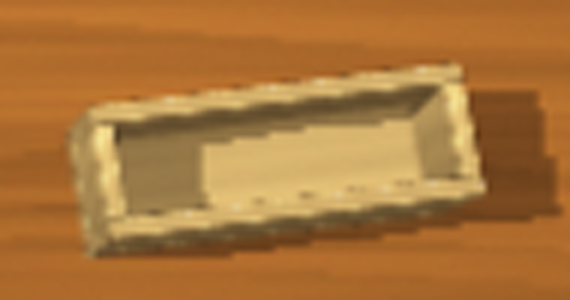

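```bash
cat > h.py <<'E'
import pickle,numpy as np,cv2
C={n:pickle.load(open(f"{n}0.pkl","rb")) for n in("scene","top")}
def ray(n,p):
    c=C[n];R=np.array(c["R"]);o=-R.T@np.array(c["t"])
    d=R.T@np.array([(p[0]-c["cx"])/c["fx"],(p[1]-c["cy"])/c["fy"],1]);return o,d/np.linalg.norm(d)
def plane(n,p,z):
    o,d=ray(n,p);return o+d*(z-o[2])/d[2]
def tri(ps,pt):
    o1,d1=ray("scene",ps);o2,d2=ray("top",pt)
    A=np.stack([d1,-d2],1);s=np.linalg.lstsq(A,o2-o1,rcond=None)[0]
    a,b=o1+s[0]*d1,o2+s[1]*d2
    return (a+b)/2,np.linalg.norm(a-b)
def z(u,f,x0,y0):return ((u[0]+.5)/f-.5+x0,(u[1]+.5)/f-.5+y0)
S=lambda*u:z(u,4.6,255,95)
T=lambda*u:z(u,4.6,185,140)
P=lambda*u:z(u,6,385,180)
E
python3 - <<'E'
from h import *
np.set_printoptions(precision=4,suppress=True)
for n,s,t in [("tip+",(443,137),(195,50)),("tip-",(369,315),(494,140)),("post",(172,170),(247,370)),
 ("bend+",(432,152),(196,75)),("bar+end",(229,83),(63,314)),("bar-end",(117,297),(443,432)),
 ("packtop+y",(380,64),(46,130)),("packtop-y",(322,182),(270,193)),("horntop+y",(306,260),(402,210)),("horntop-y",(270,338),(535,244)),("pegroot+",(232,110),(112,308)),("pegroot-",(140,283),(413,402))]:
    print(n,*tri(S(*s),T(*t)))
print("pocket rim outer corners z=.055")
co=[(85,108),(460,64),(484,190),(97,238)]
q=np.array([plane("top",P(*c),.055) for c in co]);print(q,[np.linalg.norm(q[i]-q[(i+1)%4]) for i in range(4)],q.mean(0))
print("base corners z~0", [plane("top",T(*c),.006) for c in [(95,452),(470,568),(562,280)]])
E
```

```text
tip+ [0.589  0.2144 0.1857] 0.0010757051580674616
tip- [0.545  0.0706 0.186 ] 0.0018135208116702866
post [0.4344 0.1827 0.1887] 0.0018487174097196384
bend+ [0.5821 0.2172 0.1715] 0.0035850086512072884
bar+end [0.4624 0.2722 0.1787] 0.0023759530209792445
bar-end [0.4081 0.0931 0.1766] 0.00381029977727838
packtop+y [0.552  0.2851 0.1818] 0.004547041161307569
packtop-y [0.5192 0.176  0.1854] 0.002033589162367938
horntop+y [0.5112 0.1136 0.1848] 0.0018369062777788632
horntop-y [0.4936 0.0503 0.1898] 0.0013389380245802682
pegroot+ [0.4654 0.2498 0.1767] 0.0016689674099781163
pegroot- [0.4209 0.1073 0.1739] 0.0006285822083419778
pocket rim outer corners z=.055
[[ 0.5092 -0.1861  0.055 ]
 [ 0.5282 -0.3428  0.055 ]
 [ 0.4751 -0.3492  0.055 ]
 [ 0.455  -0.1891  0.055 ]] [np.float64(0.15784872314253087), np.float64(0.05341756549683156), np.float64(0.16140083453334783), np.float64(0.05435241726891551)] [ 0.4919 -0.2668  0.055 ]
base corners z~0 [array([0.4133, 0.3019, 0.006 ]), array([0.35 , 0.093, 0.006]), array([0.5108, 0.044 , 0.006 ])]
```

```bash
cat >> h.py <<'E'
from scipy.spatial.transform import Rotation as Ro
def down(psi):
    c,s=np.cos(psi),np.sin(psi)
    return Ro.from_matrix(np.array([[c,s,0],[s,-c,0],[0,0,-1.]])).as_rotvec()
TH=-.293;O=np.array([.434,.183]);X=np.array([np.cos(TH),np.sin(TH)]);Y=np.array([-X[1],X[0]])
def st(x,y,z):return np.r_[O+x*X+y*Y,z]
PT=.122;PC=np.array([.4919,-.2668]);PY=np.array([-np.sin(PT),np.cos(PT)])
E
python3 - <<'E'
from h import *
from workcell import bot
np.set_printoptions(precision=3,suppress=True)
for d in (0,np.pi):
    print(d)
    for p,a in [(st(.0835,.109,.27),TH),(st(.0835,.109,.158),TH),(st(.2,.109,.3),TH),(np.r_[PC+.034*PY,.3],PT),(np.r_[PC+.034*PY,.097],PT)]:
        print(p,bot.inverse_kinematics(p,down(a+d)))
im=C["scene"]["pixels"]
for k,y in ((0,.0),):
    cv2.imwrite("pics/ps.png",cv2.resize(im[280:370,285:340],None,fx=6,fy=6,interpolation=cv2.INTER_CUBIC))
# project predicted rim corners to scene
c=C["scene"];R=np.array(c["R"]);t=np.array(c["t"]);PX=np.array([PY[1],-PY[0]])
for a,b in((1,1),(1,-1),(-1,-1),(-1,1)):
    q=R@np.r_[PC+a*.028*PX+b*.078*PY,.055]+t;u=np.array([c["fx"]*q[0]/q[2]+c["cx"],c["fy"]*q[1]/q[2]+c["cy"]]);print(u,(u-[285,280]+.5)*6)
E
```

```text
0
[0.545 0.263 0.27 ] [ 0.25   0.195  1.38  -0.     1.567  0.543]
[0.545 0.263 0.158] [ 0.25   0.253  1.532 -0.     1.357  0.543]
[0.657 0.23  0.3  ] [ 0.163  0.44   1.021 -0.     1.681  0.456]
[ 0.488 -0.233  0.3  ] [-0.669  0.017  1.514  0.     1.61  -0.791]
[ 0.488 -0.233  0.097] [-0.669  0.149  1.778  0.     1.214 -0.791]
3.141592653589793
[0.545 0.263 0.27 ] [ 0.25   0.195  1.38  -0.     1.567 -2.598]
[0.545 0.263 0.158] [ 0.25   0.253  1.532 -0.     1.357 -2.598]
[0.657 0.23  0.3  ] [ 0.163  0.44   1.021 -0.     1.681 -2.686]
[ 0.488 -0.233  0.3  ] [-0.669  0.017  1.514  0.     1.61   2.35 ]
[ 0.488 -0.233  0.097] [-0.669  0.149  1.778  0.     1.214  2.35 ]
[319.217 284.345] [208.304  29.067]
[327.247 353.061] [256.485 441.367]
[299.831 356.124] [ 91.987 459.746]
[294.683 286.865] [61.101 44.189]
```

View pics/ps.png

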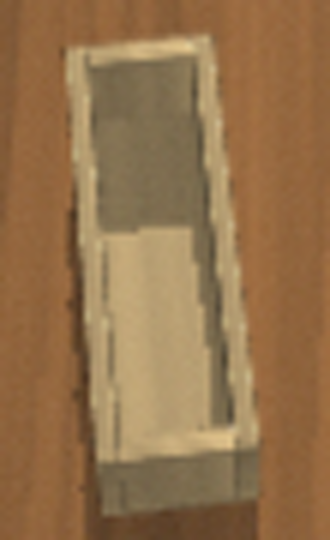

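The top and scene views agree to about 1 mm. The pocket rim corners sit at scene crop (210,36), (255,436), (98,460) and (66,48). The wide pack is on the +y peg, with its top edge at about top-view px (195,168) to (243,182). The triangulated sizes match those given: pegs 150 mm apart, pocket about 159x54 mm against 156x56. Next I grasp the outer shoulder.

Run:
```python
from h import *
from workcell import bot
np.set_printoptions(precision=3,suppress=True)
bot.line_to([.259,.513,.29],max_speed=.2)
bot.goto(st(.0835,.109,.29),down(TH))
bot.set_gripper(.6,20)
bot.line_to(st(.0835,.109,.205),max_speed=.15)
for n in("scene","top"): cv2.imwrite(f"pics/{n}1.png",bot.read_camera(n)["pixels"])
print(bot.current_clock(),bot.current_contact_force(),bot.current_ee_pos(),bot.current_opening())
a=cv2.imread("pics/scene1.png")[80:225,255:375];b=cv2.imread("pics/top1.png")[125:270,185:315]
cv2.imwrite("pics/c1.png",np.hstack([cv2.resize(a,(360,435)),cv2.resize(b,(390,435))]))
```

```text
3.725 [-0.216 -0.08  -0.293] [0.546 0.264 0.207] 0.5976126177142579
```

View pics/c1.png

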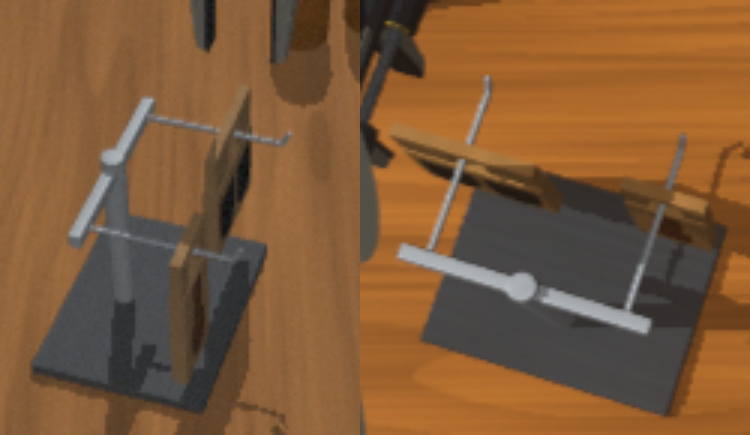

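Run:
```python
from h import *
from workcell import bot
print(bot.current_ee_pos(),bot.current_joints(),bot.current_clock())
for n in("scene","top"):
    c=bot.read_camera(n);cv2.imwrite(f"pics/{n}2.png",c["pixels"]);R=np.array(c["R"]);t=np.array(c["t"])
    q=R@np.array(bot.current_ee_pos())+t;print(n,c["fx"]*q[0]/q[2]+c["cx"],c["fy"]*q[1]/q[2]+c["cy"],np.abs(R-C[n]["R"]).max(),np.abs(t-C[n]["t"]).max())
```

```text
[0.5464547  0.26350506 0.206815  ] [ 2.50367554e-01  2.20346693e-01  1.47351997e+00 -8.60259987e-07
  1.44465280e+00  5.43420513e-01] 3.725
scene 334.59375770396383 106.46607055208686 0.0 0.0
top 200.7863751302033 166.4035891866605 0.0 0.0
```

View pics/scene2.png

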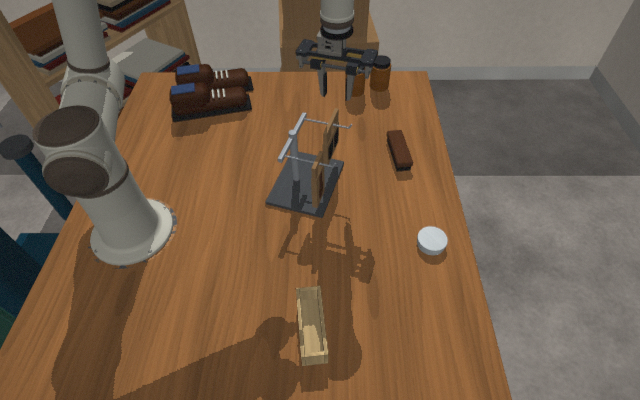

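View pics/top2.png

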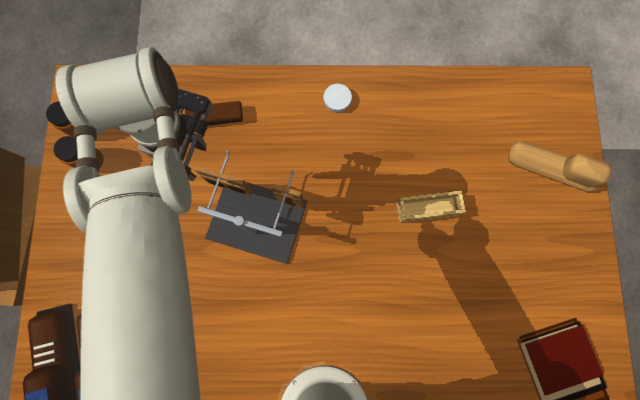

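Run:
```python
import cv2,numpy as np
a=cv2.imread("pics/scene2.png")[60:140,295:385];b=cv2.imread("pics/top2.png")[125:205,165:245]
cv2.imwrite("pics/c2.png",np.hstack([cv2.resize(a,None,fx=4.6,fy=4.6,interpolation=cv2.INTER_CUBIC),cv2.resize(b,None,fx=4.6,fy=4.6,interpolation=cv2.INTER_CUBIC)]))
```

```text
(no output)
```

View pics/c2.png

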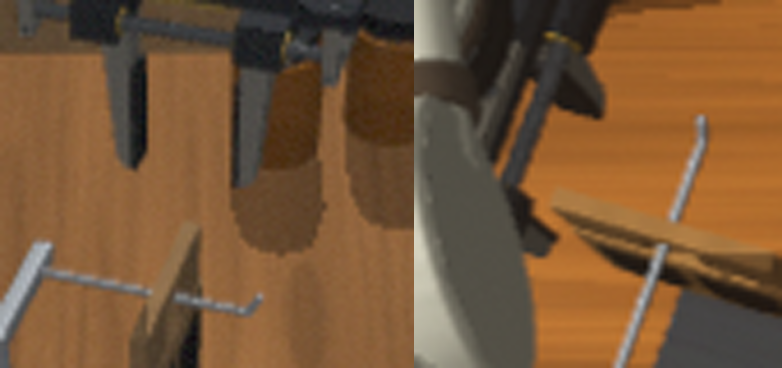

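Run:
```python
from h import *
a=tri(z((132,168),4.6,295,60),z((134,250),4.6,165,125));b=tri(z((245,187),4.6,295,60),z((186,115),4.6,165,125))
print(a,b,(a[0]+b[0])/2)
from workcell import bot
print(bot.current_ee_pos(), bot.current_clock(), bot.current_joint_vel())
```

```text
(array([0.51398035, 0.26822389, 0.23569859]), np.float64(0.004929394294326003)) (array([0.57748397, 0.24882069, 0.23620841]), np.float64(0.0066344577682826405)) [0.54573216 0.25852229 0.2359535 ]
[0.54623841 0.26346645 0.2064888 ] 3.825 [-2.02055010e-04  9.44326961e-04  7.49798383e-03 -2.58637197e-03
  4.62468145e-05  7.94182142e-04]
```

Run:
```python
from h import *
for n in C:
    c=C[n];R=np.array(c["R"]);t=np.array(c["t"]);im=c["pixels"].copy()
    for zz,col in((.1792,(0,0,255)),(.2092,(0,255,0))):
        q=R@np.array([.2589,.5127,zz])+t;u=(c["fx"]*q[0]/q[2]+c["cx"],c["fy"]*q[1]/q[2]+c["cy"]);print(n,u)
        cv2.circle(im,(int(round(u[0])),int(round(u[1]))),0,col,-1)
    k=(slice(0,90),slice(190,290)) if n=="scene" else (slice(265,355),slice(0,100))
    cv2.imwrite(f"pics/i_{n}.png",cv2.resize(im[k],None,fx=5,fy=5,interpolation=cv2.INTER_NEAREST))
a=cv2.imread("pics/i_scene.png");b=cv2.imread("pics/i_top.png");cv2.imwrite("pics/i.png",cv2.resize(np.hstack([a,b]),(800,360)))
```

```text
scene (np.float64(242.3713376513719), np.float64(64.05946078491044))
scene (np.float64(240.81843824416632), np.float64(55.41654498791701))
top (np.float64(75.01124800431845), np.float64(304.5968655427365))
top (np.float64(66.1050429076277), np.float64(305.5425841847335))
```

View pics/i.png

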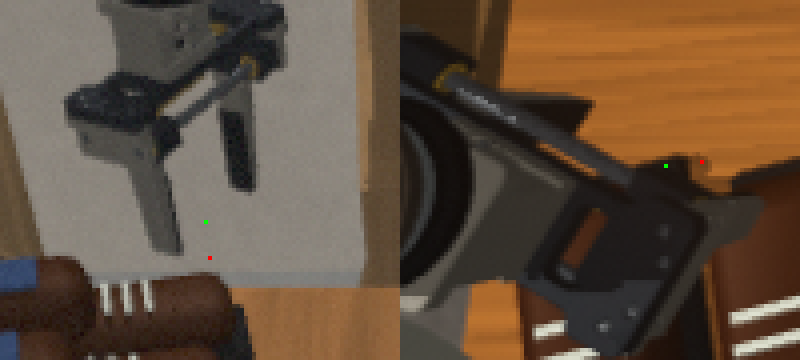

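The pictures put the fingertips about 30 mm higher than the reported TCP: scene px (336,97) instead of the projected (335,106). The start picture shows the same offset, while the peg heights triangulate correctly. I'll descend in steps and check where the fingertips are against the pack.

Run:
```python
from h import *
from workcell import bot
bot.line_to(st(.0835,.109,.15),max_speed=.08)
for n in("scene","top"): cv2.imwrite(f"pics/{n}3.png",bot.read_camera(n)["pixels"])
print(bot.current_clock(),bot.current_contact_force(),bot.current_ee_pos())
a=cv2.imread("pics/scene3.png")[60:140,295:385];b=cv2.imread("pics/top3.png")[125:205,165:245]
cv2.imwrite("pics/c3.png",np.hstack([cv2.resize(i,None,fx=4.6,fy=4.6,interpolation=cv2.INTER_CUBIC) for i in(a,b)]))
```

```text
4.7583 [-0.49496955 -0.20713766  0.71292012] [0.54599616 0.26340027 0.15086244]
```

View pics/c3.png

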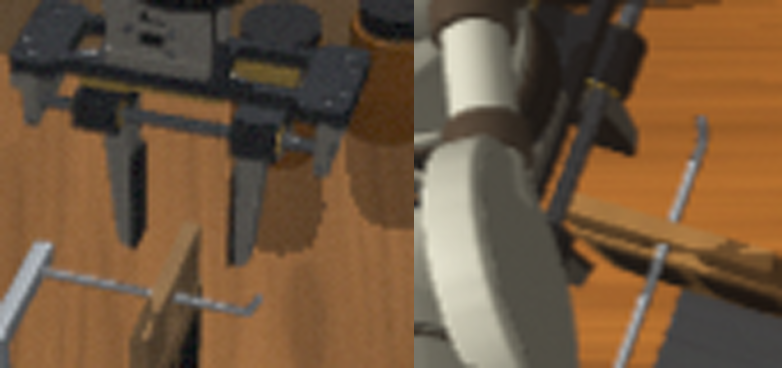

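Run:
```python
from h import *
from workcell import bot
bot.line_to(st(.0835,.110,.128),max_speed=.06)
print(bot.current_contact_force())
bot.set_gripper(.0,20)
for n in("scene","top"): cv2.imwrite(f"pics/{n}4.png",bot.read_camera(n)["pixels"])
print(bot.current_clock(),bot.current_contact_force(),bot.current_ee_pos(),bot.current_opening()*92)
a=cv2.imread("pics/scene4.png")[60:140,295:385];b=cv2.imread("pics/top4.png")[125:205,165:245]
cv2.imwrite("pics/c4.png",np.hstack([cv2.resize(i,None,fx=4.6,fy=4.6,interpolation=cv2.INTER_CUBIC) for i in(a,b)]))
```

```text
[0.55984712 0.74997837 0.99254885]
6.125 [-0.26192497 -0.90482794  0.17725028] [0.54573217 0.26418707 0.12802624] 9.941108592252167
```

View pics/c4.png

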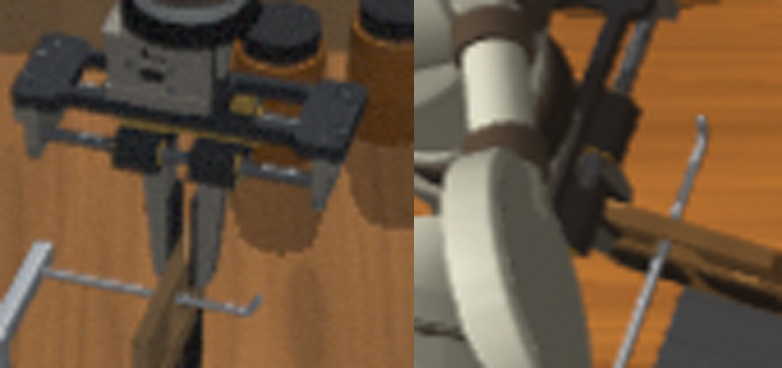

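The jaws stopped at 9.9 mm, which is the 10 mm header, with both fingers straddling the outer shoulder. That confirms the pictures are right and the reported TCP reads about 30 mm low. Now I lift.

Run:
```python
from h import *
from workcell import bot
p=np.array(bot.current_ee_pos());f0=np.array(bot.current_contact_force())
bot.line_to(st(.0835,.110,.128+.0185),max_speed=.04)
for n in("scene","top"): cv2.imwrite(f"pics/{n}5.png",bot.read_camera(n)["pixels"])
print(bot.current_clock(),bot.current_contact_force(),f0,bot.current_ee_pos()-p,bot.current_opening()*92)
a=cv2.imread("pics/scene5.png")[80:225,265:385];b=cv2.imread("pics/top5.png")[125:205,180:270]
cv2.imwrite("pics/c5.png",np.hstack([cv2.resize(i,(400,483),interpolation=cv2.INTER_CUBIC) for i in(a,)]+[cv2.resize(b,(400,483))]))
```

```text
6.8417 [-0.35733135 -0.79904249 -1.68827146] [-0.26192497 -0.90482794  0.17725028] [-2.95035069e-04 -5.06280703e-05  1.81224522e-02] 9.906912170713264
```

View pics/c5.png

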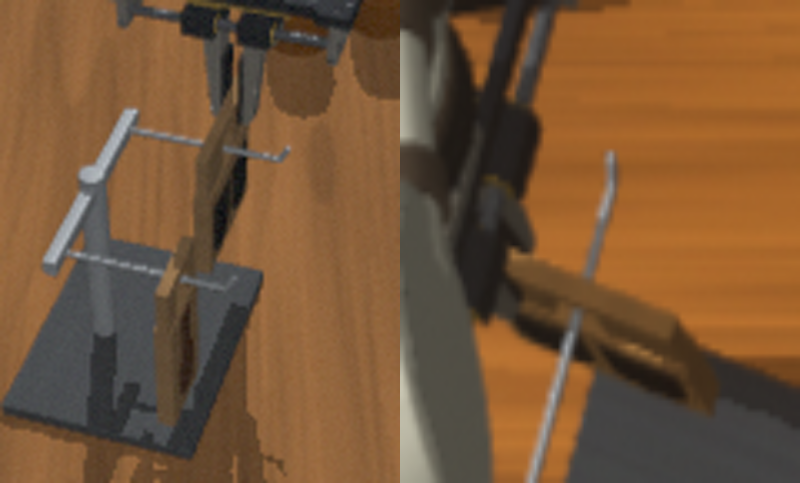

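Run:
```python
from h import *
from workcell import bot
np.set_printoptions(precision=2,suppress=True)
f0=np.array(bot.current_contact_force());x=.0835
while x<.185:
    x+=.012
    bot.line_to(st(x,.110,.1465),max_speed=.08)
    f=np.array(bot.current_contact_force())-f0; print(round(x,3),f,bot.current_clock())
    if np.linalg.norm(f)>5: print("STOP");break
    if abs(x-.1195)<.001 or abs(x-.1435)<.001:
        im=bot.read_camera("scene")["pixels"];cv2.imwrite(f"pics/d{int(x*1000)}.png",cv2.resize(im[80:200,280:400],None,fx=4,fy=4,interpolation=cv2.INTER_CUBIC))
im=bot.read_camera("scene")["pixels"];cv2.imwrite(f"pics/dend.png",cv2.resize(im[80:200,280:400],None,fx=4,fy=4,interpolation=cv2.INTER_CUBIC))
```

```text
0.096 [0.22 0.51 0.14] 7.1417
0.107 [0.19 1.67 0.23] 7.4417
0.119 [-0.13  1.63  0.25] 7.7417
0.132 [0.74 1.09 1.57] 8.0917
0.144 [0.27 1.88 0.49] 8.3917
0.156 [-0.26  0.73  0.27] 8.7417
0.168 [0.01 0.72 0.83] 9.0417
0.18 [-0.3   0.18  0.55] 9.3417
0.192 [1.23 1.18 0.61] 9.6417
```

View pics/dend.png

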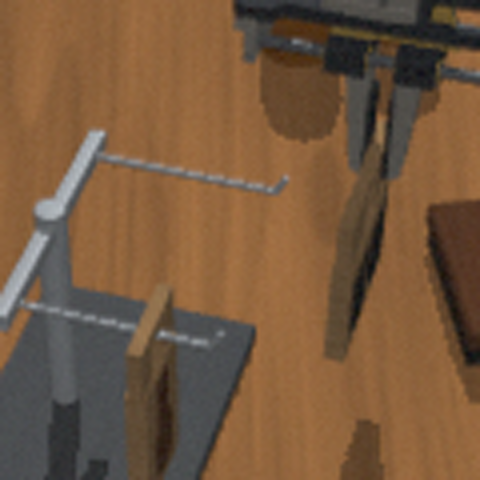

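Run:
```python
from h import *
from workcell import bot
p=np.array(bot.current_ee_pos())
bot.line_to(np.r_[p[:2],.30],max_speed=.2)
q=PC+.035*PY
bot.line_to(np.r_[q,.30],down(PT),max_speed=.2)
bot.line_to(np.r_[q,.15],max_speed=.15)
bot.hold(.3)
for n in("scene","top"):
    c=bot.read_camera(n);cv2.imwrite(f"pics/{n}6.png",c["pixels"])
print(bot.current_clock(),bot.current_ee_pos(),bot.current_contact_force(),bot.current_opening()*92)
a=cv2.imread("pics/scene6.png")[230:390,250:370];b=cv2.imread("pics/top6.png")[150:260,370:490]
cv2.imwrite("pics/c6.png",np.hstack([cv2.resize(a,None,fx=3.5,fy=3.5),cv2.resize(cv2.copyMakeBorder(b,0,50,0,0,0),None,fx=3,fy=3.5)]))
```

```text
14.7667 [ 0.48774686 -0.23213282  0.15021564] [ 0.05572187  0.55270928 -0.90602809] 9.915438559659357
```

View pics/c6.png

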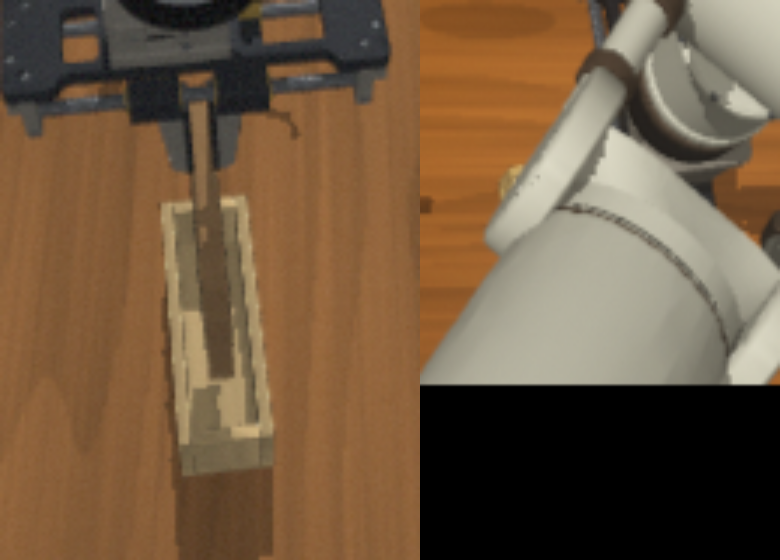

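View pics/scene6.png

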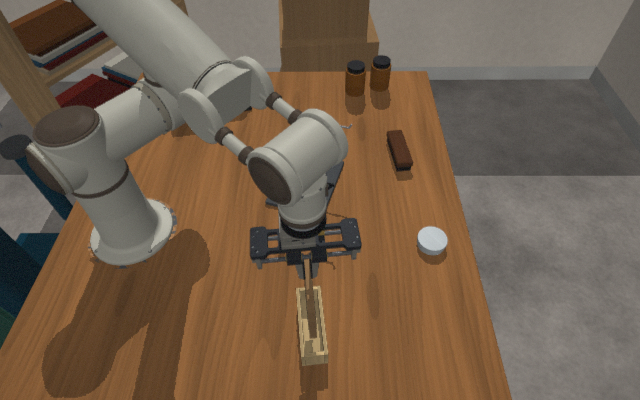

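Run:
```python
from h import *
c=C["scene"];R=np.array(c["R"]);t=np.array(c["t"])
def pr(p):
    q=R@p+t;return np.round([(c["fx"]*q[0]/q[2]+c["cx"]-250)*3.5,(c["fy"]*q[1]/q[2]+c["cy"]-230)*3.5])
print("bot-y",pr(np.r_[PC-.055*PY,.089]),"step-y",pr(np.r_[PC-.055*PY,.169]),"top-y",pr(np.r_[PC-.055*PY,.209]),"top+15",pr(np.r_[PC+.02*PY,.209]))
for d in(-.01,.01):print(d,pr(np.r_[PC-(.055+d)*PY,.089]),pr(np.r_[PC-.055*PY,.089+d]),pr(np.r_[PC-.055*PY,.209+d]))
a=cv2.imread("pics/scene6.png")[250:350,285:335];cv2.imwrite("pics/c7.png",cv2.resize(a,None,fx=6,fy=6,interpolation=cv2.INTER_CUBIC))
```

```text
bot-y [217. 375.] step-y [213. 318.] top-y [210. 286.] top+15 [197. 156.]
-0.01 [215. 358.] [218. 382.] [211. 294.]
0.01 [219. 392.] [216. 368.] [209. 277.]
```

View pics/c7.png

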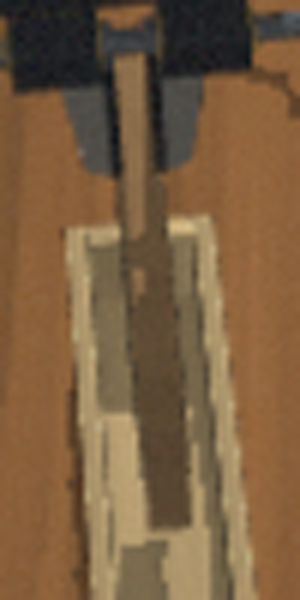

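Run:
```python
import cv2,numpy as np
a=cv2.imread("pics/scene6.png")[270:345,295:325].astype(float)
a=np.clip((a-20)*2.6,0,255).astype(np.uint8)
cv2.imwrite("pics/c8.png",cv2.resize(a,None,fx=8,fy=8,interpolation=cv2.INTER_CUBIC))
```

```text
(no output)
```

View pics/c8.png

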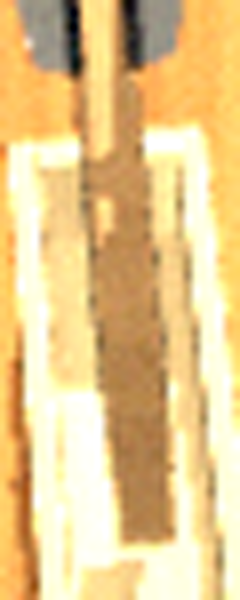

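The scene crop shows the pack's lower -y edge at px (313,338), within about 3 mm of its predicted place and inside the rim. The dark and light split on its top edge looks like the gripper's shadow. I'll lower it while watching the force.

Run:
```python
from h import *
from workcell import bot
np.set_printoptions(precision=2,suppress=True)
f0=np.array(bot.current_contact_force());q=PC+.035*PY
for zz in (.13,.11,.095,.085,.079,.075,.072,.070,.068,.066):
    bot.line_to(np.r_[q,zz],max_speed=.06)
    f=np.array(bot.current_contact_force())-f0;print(zz,f,bot.current_ee_pos()[2])
    if abs(f[2])>3.5 or np.linalg.norm(f)>6:print("contact");break
for n in("scene","top"):
    c=bot.read_camera(n);cv2.imwrite(f"pics/{n}7.png",c["pixels"])
print(bot.current_clock())
a=cv2.imread("pics/scene7.png")[250:380,260:360]
cv2.imwrite("pics/c9.png",cv2.resize(a,None,fx=4.5,fy=4.5,interpolation=cv2.INTER_CUBIC))
```

```text
0.13 [-0.18 -0.53 -0.25] 0.12935020250209292
0.11 [ 1.11 -0.79  0.18] 0.10950744293129991
0.095 [ 0.94 -0.88  0.29] 0.09438936133470996
0.085 [ 0.88 -0.65  0.17] 0.08438414092712421
0.079 [-0.47 -0.96  0.15] 0.07849802169739237
0.075 [ 0.29 -0.97 -0.2 ] 0.07469743551199814
0.072 [ 0.56 -0.77  0.08] 0.07179683348865196
0.07 [-0.56 -0.44  0.81] 0.06987477009127202
0.068 [ 0.05 -0.62 -0.03] 0.06783877419549438
0.066 [ 0.21 -0.99  3.05] 0.0666134008316476
18.05
```

View pics/c9.png

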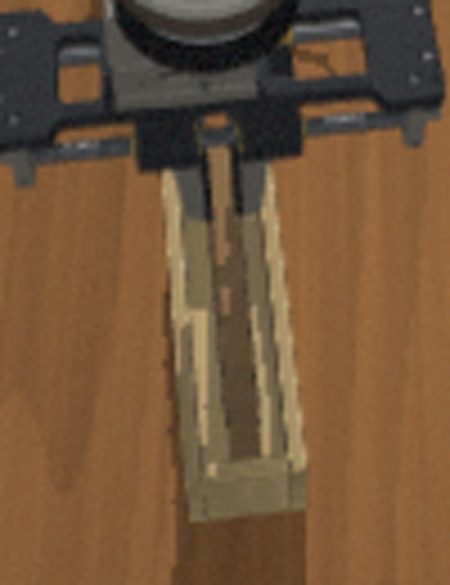

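Floor contact came at the predicted height and the pack is centred in the slot. I release and retreat.

Run:
```python
from h import *
from workcell import bot
p=np.array(bot.current_ee_pos())
bot.set_gripper(.4)
bot.line_to(np.r_[p[:2],.20],max_speed=.12)
bot.line_to(np.r_[p[:2],.30],max_speed=.2)
j=np.array(bot.current_joints());j[0]=-1.35
bot.set_joints(j)
bot.hold(.3)
for n in("scene","top"):
    c=bot.read_camera(n);cv2.imwrite(f"pics/{n}8.png",c["pixels"])
print(bot.current_clock(),bot.current_contact_force(),bot.current_ee_pos())
```

```text
22.2917 [-0.08494088 -0.28254609 -0.19543102] [ 0.23269817 -0.48751529  0.29845036]
```

View pics/scene8.png

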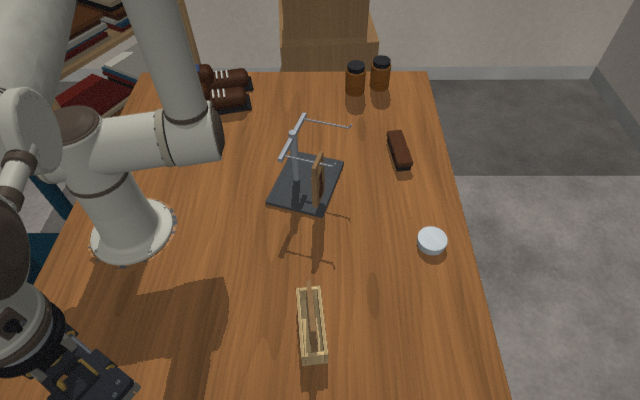

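View pics/top8.png

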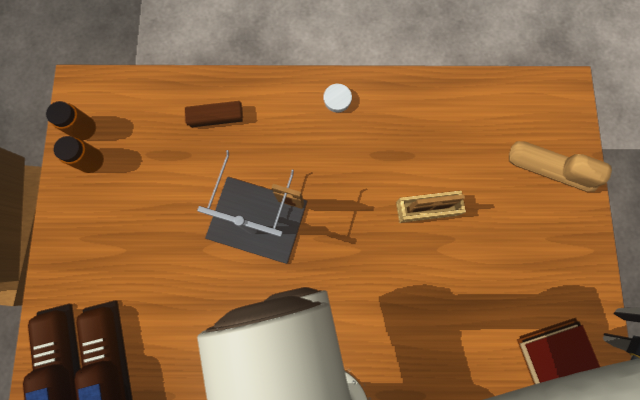

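Run:
```python
import cv2,numpy as np
a=cv2.imread("pics/scene8.png");b=cv2.imread("pics/top8.png");a0=cv2.imread("pics/scene0.png")
r=lambda i:cv2.resize(i,None,fx=5,fy=5,interpolation=cv2.INTER_CUBIC)
o=np.zeros((450,800,3),np.uint8);o[:450,:225]=r(a[280:370,290:335]);o[:250,230:680]=r(b[180:230,385:475])
o[255:450,230:430]=cv2.resize(a0[145:212,295:345],(200,195));o[255:450,440:640]=cv2.resize(a[145:212,295:345],(200,195))
cv2.imwrite("pics/fin.png",o)
```

```text
(no output)
```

View pics/fin.png

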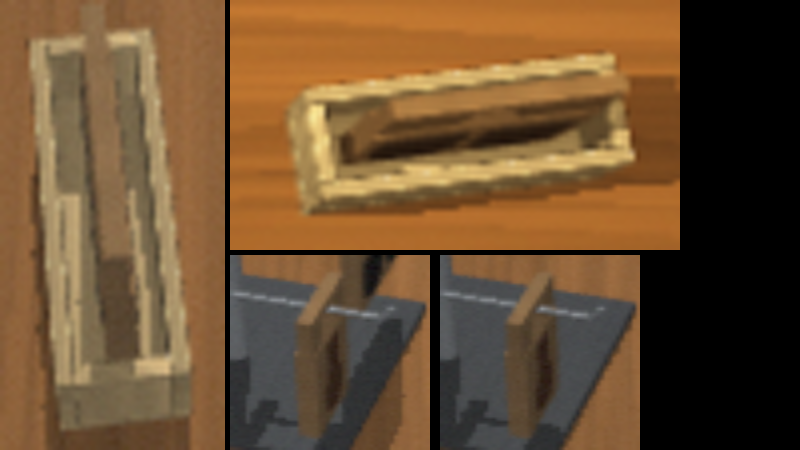

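Run:
```python
from h import *
c=plane("top",(417.3,201.2),.126);d=plane("top",(464.7,197.2),.126);print(c,d,np.linalg.norm(c-d))
m=((c+d)/2)[:2]-PC;print("offset x,y",m@np.array([PY[1],-PY[0]]),m@PY)
e=plane("scene",(290+92/5,280+4/5),.126);f=plane("scene",(290+118/5,280+255/5),.126);print(e,f,np.linalg.norm(e-f))
```

```text
[ 0.4867668  -0.21480659  0.126     ] [ 0.4963673  -0.32479162  0.126     ] 0.11040324476767069
offset x,y -0.0006954612434404966 -0.002936298501191476
[ 0.489144   -0.21551539  0.126     ] [ 0.50284482 -0.32350717  0.126     ] 0.10885741170423446
```

The top edge measures 109–110 mm in both views at z = 0.126, so the pack is fully down and upright. Its centre is about 1 mm and 3 mm off the pocket's middle. I'm handing it in.

```bash
python3 -c "
from workcell import bot
print(bot.current_clock());bot.job_done()"
```

```text
22.2917
the job is handed in; nothing more can be done
```

The wide pack is off its peg and standing upright in the order pocket, and the job was handed in at 22.3 s of the 38 s allowed. I pinched its outer header shoulder at 20 N, raised it 18.5 mm, drew it level over the tip and lowered it until it touched the floor. Then I let go and backed the arm away.

**Last checks:**
- **Pack in the pocket:** with its top edge taken at 126 mm (fully down), that edge measures 110 mm in the top view and 109 mm in the scene view. It reads about 1 mm and 3 mm from the pocket's middle in the top view.
- **Tall pack:** it looks unmoved in before/after crops of the scene view; I compared these by eye, not by measurement.
- **Forces:** the force on the tool changed by about 2 N while drawing the pack off, and by about 3 N on touching the floor.

**What disagreed:**
- **TCP height:** the reported TCP height was about 30 mm below where the fingertips appeared in the pictures. I trusted the pictures, and the jaws closing on 9.9 mm (the 10 mm header) and the floor contact height bore that out.
- **Dark/light boundary:** before lowering, the boundary on the pack's top edge did not match the predicted corner. I took it for the gripper's shadow, and the final views showed no tilt.

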